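Clip the silver pen barrels into the carrier

ROBOT

A 6-joint arm with a two-finger parallel gripper is mounted at the origin on the work surface. World frame = base frame: x ahead of the robot, y to its left, z up, the work surface at z = 0. Lengths are in m, angles in rad, forces in N, time in s.
With the tool pointing down it reaches from about 0.25 to 0.8 m from the base axis. Payload 3.9 kg.
Tool frame: the origin (TCP) lies at the centre of the arm's flange, where the gripper is bolted on; the fingertips stand 173 mm ahead of it and the grasp point (between the pads) lies 155 mm ahead of it; z points along the fingers, x is the direction in which the jaws open and shut, and the axes are right-handed (so a half turn about z gives the same grasp; the last joint's range is limited). The gripper opens to 85 mm and grips with 20 to 120 N. Pads are 22 mm wide; open, the fingers measure 114 mm over their backs; the gripper's body (76 mm by 85 mm) begins 54 mm behind the grasp point. The pads swing forward as they close: fully open they stand 13 mm farther back than shut.
Start: joints at [1.317, 0.26, -0.138, 1.173, 0, 1.571], TCP at [0.132, 0.508, 0.405] pointing down, gripper open.
Joint ranges: [-2.78, 2.78], [-0.83, 1.72], [-1.28, 1.37], [-1.9, 2.12], [-1.57, 1.48], [-3.14, 3.14]. Speed limits (rad/s): [2.57, 2.57, 3.14, 3.14, 3.14, 3.14].

INTERFACE

Orientations are given as a unit quaternion [w, x, y, z].
In Python, from plant import * gives the robot as it stands. The module is installed in compiled form; this text tells all that it offers.
- The arm moves only by the tool send_rows, never from a script. Its argument "rows" is a list of rows, each a list of 3 entries, a list of its own where there are three numbers: the opening, from 0 (shut) to 1 (fully open), then the shift along the tool's x, y, z in m, then the turn, a rotation vector about the tool's x, y, z in degrees. In form: [[gripper, [dx, dy, dz], [rx, ry, rz]], ...]. A call has 1 to 12 rows; each row is the pose to reach, as a shift and turn from the pose measured when the call began, along the tool's axes at that moment; what a row does not reach only later rows make up. A row lasts 1/10 s, in which the tool goes at most 50 mm and 8.59 degrees, less where a joint would pass 70% of its speed; a pose out of reach is approached as far as the arm can. A call with a gripper value outside its range is refused whole. The fingers move at their own pace and stop on an object; "force" is the grip in N (left out, the last holds). Time passes only in rows, so rows that repeat a pose let the fingers close. It gives the time, the measured TCP pose, the force and the opening at its end, in the units of the state.
- read_state(): the state, without advancing time (a new reading comes with each control period).
- capture(name): name is "side" or "top" or "wrist"; returns a dict with "image" (420x560x3 uint8, blue, green, red), "z_map" (420x560 float32, m along the optical axis (not along the pixel's ray), 0 where there is no reading), "fx", "fy", "cx", "cy" (pixels), "world_from_camera" (4x4, takes a point from camera to world coordinates). Camera axes: x right, y up, looking along -z (the intrinsics and any distortion apply to the point x, -y, -z); pixel columns grow to the right and rows downward; lengths in m; the calibration is good to about 2 mm. A picture is of the moment at which its call begins.
- job_done(): hands the job in, once; it reports no verdict.
The state is a dict: "time_s": time; "qpos": joint angles; "joint_vel": joint speeds; "tau": joint torques, N m; "eef_pos": TCP position; "orientation": TCP orientation; "wrist_force": force on the tool from outside, world axes, zero at the start; "torque": the same for the moment, N m; "opening": opening from 0.0 (shut) to 1.0 (fully open).
Only numpy, scipy, OpenCV 4.12 (cv2) and the standard library are available. Lean on these libraries where they do the work, as an engineer would, in place of code of your own. Each camera call takes 0.05 s, during which the arm holds its last target.

TASK

Of the three pen barrels in the carrier, take out the brass one and lay it in the wooden tray with the other brass barrel. Swing the red clips over both silver barrels and press each down until it snaps shut; leave the emptied cradle's clip standing open, the silver barrels in their cradles and the rest of the bench undisturbed.

Things in the scene. Friction and masses are not known exactly. Their poses are not given: they have to be found in the camera images.
- carrier: all sizes here are in mm. Wooden base 150 (x) x 285 (y) x 10 fixed to the bench, with three cradles side by side, 90 apart along its y. Origin: centre of its underside on the bench. Pen barrels lie in the cradles along its x. Each cradle has two dark steel saddles, at x = +38 and x = -46 (each 16 long in x, 30 wide, top 46 above the bench); between the saddles, x from -38 to +30, the barrel is free on both sides and below (24 down to the base).
- cradle1 (a point): centre of a barrel seated in cradle 1 (cradle 2 is the middle one, cradle 1 lies to the carrier's -y, cradle 3 to its +y), 40 above the bench; axes as the carrier's. The slot is 3 wider than the barrel and open at the top.
- cradle2 (a point): centre of a barrel seated in cradle 2 (cradle 2 is the middle one, cradle 1 lies to the carrier's -y, cradle 3 to its +y), 40 above the bench; axes as the carrier's. The slot is 3 wider than the barrel and open at the top.
- cradle3 (a point): centre of a barrel seated in cradle 3 (cradle 2 is the middle one, cradle 1 lies to the carrier's -y, cradle 3 to its +y), 40 above the bench; axes as the carrier's. The slot is 3 wider than the barrel and open at the top.
- clip1 (a joint): angle of the red hinged clip of cradle 1: 0 is shut, pressed fully down over the barrel; it grows as the free end rises, 1.57 upright, at most 1.9 (leaning away). The hinge is a little stiff, so the clip stays where it is left. A sprung ball on the dark post at the free end (post top 48 above the bench) stops the clip near 0.2; about 6 N down at the free end (8 N at 34 mm from the hinge, 11 N half-way) push it past; it clicks and is held at 0, where it stops hard.
- clip1_hinge (a point): hinge axis of clip 1, parallel to the carrier's x, at x = +38 on the carrier, 22 to the +y side of its cradle's centre, 42 above the bench. The clip is 24 wide (x): when shut its flat top runs from the hinge 48 towards the carrier's -y, its upper face 13 above the hinge, with a 13 deep flange at the free end. Upright it reaches about 48 above the hinge. Its axes turn with the clip.
- clip2 (a joint): angle of the red hinged clip of cradle 2: 0 is shut, pressed fully down over the barrel; it grows as the free end rises, 1.57 upright, at most 1.9 (leaning away). The hinge is a little stiff, so the clip stays where it is left. A sprung ball on the dark post at the free end (post top 48 above the bench) stops the clip near 0.2; about 6 N down at the free end (8 N at 34 mm from the hinge, 11 N half-way) push it past; it clicks and is held at 0, where it stops hard.
- clip2_hinge (a point): hinge axis of clip 2, parallel to the carrier's x, at x = +38 on the carrier, 22 to the +y side of its cradle's centre, 42 above the bench. The clip is 24 wide (x): when shut its flat top runs from the hinge 48 towards the carrier's -y, its upper face 13 above the hinge, with a 13 deep flange at the free end. Upright it reaches about 48 above the hinge. Its axes turn with the clip.
- clip3 (a joint): angle of the red hinged clip of cradle 3: 0 is shut, pressed fully down over the barrel; it grows as the free end rises, 1.57 upright, at most 1.9 (leaning away). The hinge is a little stiff, so the clip stays where it is left. A sprung ball on the dark post at the free end (post top 48 above the bench) stops the clip near 0.2; about 6 N down at the free end (8 N at 34 mm from the hinge, 11 N half-way) push it past; it clicks and is held at 0, where it stops hard.
- clip3_hinge (a point): hinge axis of clip 3, parallel to the carrier's x, at x = +38 on the carrier, 22 to the +y side of its cradle's centre, 42 above the bench. The clip is 24 wide (x): when shut its flat top runs from the hinge 48 towards the carrier's -y, its upper face 13 above the hinge, with a 13 deep flange at the free end. Upright it reaches about 48 above the hinge. Its axes turn with the clip.
- silver_a_mid (a point): silver-coloured octagonal pen barrel, 16 across the flats, 122 long, about 60 g; the point is its centre, x runs along its length. It starts seated in one of the cradles and is to stay seated.
- silver_b_mid (a point): silver-coloured octagonal pen barrel, 16 across the flats, 122 long, about 60 g; the point is its centre, x runs along its length. It starts seated in one of the cradles and is to stay seated.
- brass_mid (a point): brass-coloured octagonal pen barrel, 16 across the flats, 122 long, about 60 g; the point is its centre, x runs along its length. It starts seated in one of the cradles, differing from run to run.
- tray: open wooden tray fixed to the bench beside the carrier (either side), 170 (x) x 130 (y) x 30 tall, walls and floor 6 thick. Origin: centre of its underside. The spare brass barrel lies along its x on its -y half; the +y half is free.
- brass_spare_mid (a point): second brass-coloured octagonal pen barrel, 16 across the flats, 122 long, about 60 g; the point is its centre, x runs along its length. It lies in the tray from the start, centre 42 towards the tray's -y from its middle, and stays in the tray.
- pliers: pair of pliers with red grips lying flat, about 160 long and 40 wide; loose bystander, origin at its underside below the pivot
- graver: wood-handled engraving tool lying flat, 150 long, handle 26 thick; loose bystander, origin at its underside and middle
- hammer: small hammer lying flat, 180 long; loose bystander, origin at its underside and middle
- jar: amber glass jar with a steel lid, 60 in diameter, 75 tall; loose bystander, origin at its underside and middle
- tin: green box 90 x 60 x 40; loose bystander, origin at its underside and middle
There are look-alikes about, which are no part of the job. What is shaped like the part that bears silver_a_mid but purple or turquoise is not meant. Leave any purple look-alike of the part that bears brass_spare_mid alone.

How it is judged:
At the end, for the whole second after the job is handed in: Both silver barrels lie in cradles (centres within 12 mm), their clips snapped shut (below 0.06 rad); the emptied cradle's clip is open (above 0.9 rad); both brass barrels are inside the tray on its floor (centre at most 22 mm above its underside), the moved one level within 0.17 rad (((distance between silver_a_mid and cradle1 below 0.012 m and value of joint clip1 below 0.06 rad) or (distance between silver_b_mid and cradle1 below 0.012 m and value of joint clip1 below 0.06 rad) or (distance between each of silver_a_mid, silver_b_mid and cradle1 above 0.05 m and value of joint clip1 above 0.9 rad)) and ((distance between silver_a_mid and cradle2 below 0.012 m and value of joint clip2 below 0.06 rad) or (distance between silver_b_mid and cradle2 below 0.012 m and value of joint clip2 below 0.06 rad) or (distance between each of silver_a_mid, silver_b_mid and cradle2 above 0.05 m and value of joint clip2 above 0.9 rad)) and ((distance between silver_a_mid and cradle3 below 0.012 m and value of joint clip3 below 0.06 rad) or (distance between silver_b_mid and cradle3 below 0.012 m and value of joint clip3 below 0.06 rad) or (distance between each of silver_a_mid, silver_b_mid and cradle3 above 0.05 m and value of joint clip3 above 0.9 rad)) and (distance between silver_a_mid and cradle1 below 0.012 m or distance between silver_a_mid and cradle2 below 0.012 m or distance between silver_a_mid and cradle3 below 0.012 m) and (distance between silver_b_mid and cradle1 below 0.012 m or distance between silver_b_mid and cradle2 below 0.012 m or distance between silver_b_mid and cradle3 below 0.012 m) and x of brass_mid in the frame of tray between -0.079 and 0.079 m and y of brass_mid in the frame of tray between -0.059 and 0.059 m and z of each of brass_mid, brass_spare_mid in the frame of tray below 0.022 m and x of brass_spare_mid in the frame of tray between -0.079 and 0.079 m and y of brass_spare_mid in the frame of tray between -0.059 and 0.059 m and angle between brass_mid's own x axis and vertical between 1.4 and 1.75 rad); the robot touches nothing.
It fails at once if the pliers is moved by more than 40 mm (distance of pliers from where it was at the start of the episode above 0.04 m).
It fails at once if the graver is moved by more than 40 mm (distance of graver from where it was at the start of the episode above 0.04 m).
It fails at once if the hammer is moved by more than 40 mm (distance of hammer from where it was at the start of the episode above 0.04 m).
It fails at once if the jar is moved by more than 40 mm (distance of jar from where it was at the start of the episode above 0.04 m).
It fails at once if the tin is moved by more than 40 mm (distance of tin from where it was at the start of the episode above 0.04 m).
It also fails if it takes over 58 s, if anything falls off the work surface, if the arm or the gripper's body presses on something with over 40 N, if the wrist force passes 120 N, or if a joint passes its speed limit or range.

## Working session

There is one attempt and no reset: what is moved stays moved. The work goes in short steps, Python scripts to look and compute and a tool call to move; the robot and the scene stay as the last step left them, time stands still between calls to the robot, and variables do not carry over. Pictures are saved under pics/ and viewed, and the job is handed in when it is done.

Besides the shell and the picture viewer there is one more tool, called as name(argument=value, ...), one argument or row to a line, values as JSON. send_rows: Moves the arm, as the interface text tells. Its arguments: {"type":"object","properties":{"rows":{"type":"array","items":{"type":"array"}},"force":{"type":"number"}},"required":["rows"]}

```bash
mkdir -p pics; ls; python3 - <<'E'
from plant import *
import cv2
print(read_state())
for n in("top","side","wrist"):
    c=capture(n); cv2.imwrite(f"pics/{n}0.png",c["image"]); print(n,c["fx"],c["fy"],c["cx"],c["cy"],c["world_from_camera"].round(3).tolist(),[k for k in c])
E
```

```text
pics
{'time_s': 0.0, 'qpos': array([ 1.31702983e+00,  2.60675506e-01, -1.39386779e-01,  1.17271204e+00,
       -7.43181374e-06,  1.57081379e+00]), 'joint_vel': array([-0.0019062 , -0.00028789, -0.00042343,  0.00081761,  0.0014679 ,
        0.00044836]), 'tau': array([ 1.87431142e-03, -4.05681074e+01,  2.53920043e+01,  1.87747314e-02,
        2.88225083e-04, -5.58142204e-06]), 'eef_pos': array([0.13171472, 0.50784498, 0.40386234]), 'orientation': array([ 6.08155224e-04,  7.90906844e-01,  6.11935770e-01, -7.79920020e-04]), 'wrist_force': array([ 0.65483158, -0.44560348, -0.63622832]), 'torque': array([0.02155413, 0.04399801, 0.06736894]), 'opening': 1.0005819981698412}
top 543.2017400294794 543.2017400294794 279.65027883104176 216.96526131464066 [[-0.028, 0.985, -0.173, 0.27], [-1.0, -0.026, 0.01, -0.002], [0.005, 0.173, 0.985, 1.666], [0.0, 0.0, 0.0, 1.0]] ['image', 'z_map', 'fx', 'fy', 'cx', 'cy', 'world_from_camera']
side 457.40580806115565 457.40580806115565 285.002980247612 212.71603572161877 [[0.939, 0.158, -0.305, 0.167], [-0.343, 0.462, -0.818, -1.046], [0.012, 0.873, 0.488, 0.695], [0.0, 0.0, 0.0, 1.0]] ['image', 'z_map', 'fx', 'fy', 'cx', 'cy', 'world_from_camera']
wrist 355.62935577881683 355.62935577881683 277.1292738539351 210.11689901106283 [[0.251, -0.918, -0.307, 0.052], [0.968, 0.238, 0.081, 0.528], [-0.001, -0.317, 0.948, 0.374], [0.0, 0.0, 0.0, 1.0]] ['image', 'z_map', 'fx', 'fy', 'cx', 'cy', 'world_from_camera']
```

View pics/top0.png

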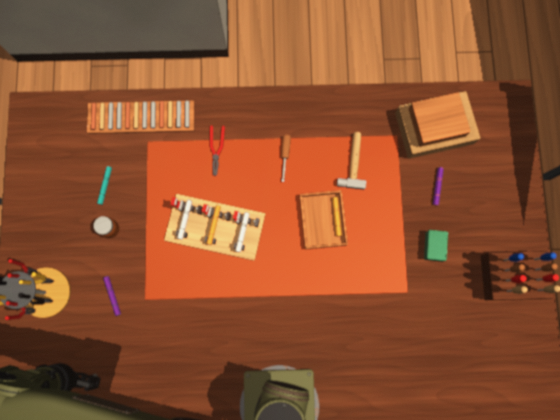

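View pics/side0.png

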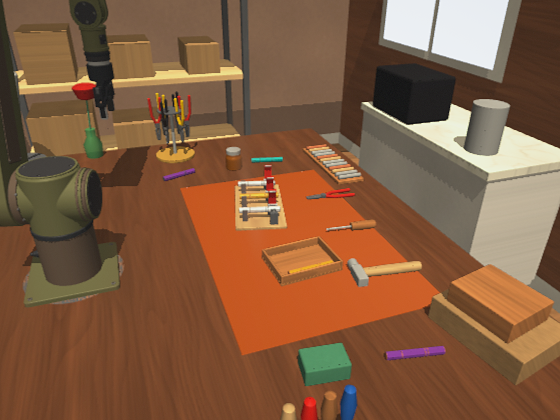

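View pics/wrist0.png

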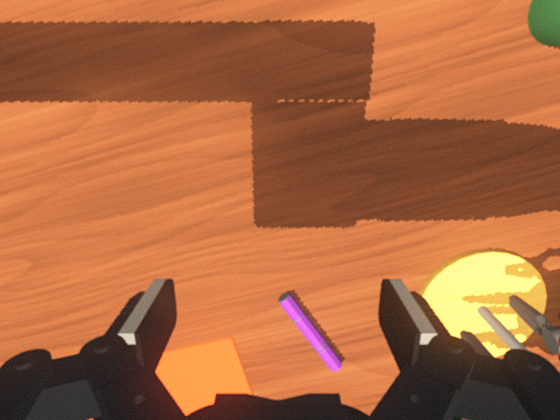

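```bash
cat > h.py <<'E'
import numpy as np, cv2
from plant import *
def ray(c,u,v,z):
    T=c["world_from_camera"]; d=np.array([(u-c["cx"])/c["fx"],-(v-c["cy"])/c["fy"],-1.])
    d=T[:3,:3]@d; o=T[:3,3]; return o+d*(z-o[2])/d[2]
def proj(c,p):
    T=c["world_from_camera"]; q=T[:3,:3].T@(np.array(p)-T[:3,3]); return c["cx"]+c["fx"]*q[0]/-q[2], c["cy"]-c["fy"]*q[1]/-q[2]
def cloud(c):
    v,u=np.mgrid[0:420,0:560]; z=c["z_map"]; P=np.stack([(u-c["cx"])/c["fx"]*z,-(v-c["cy"])/c["fy"]*z,-z],-1)
    T=c["world_from_camera"]; return P@T[:3,:3].T+T[:3,3]
E
python3 - <<'E'
from h import *
c=capture("top"); im=c["image"]; P=cloud(c)
cv2.imwrite("pics/topc.png",cv2.resize(im[180:270,150:360],None,fx=3.8,fy=3.8,interpolation=cv2.INTER_CUBIC))
s=capture("side"); cv2.imwrite("pics/sidec.png",cv2.resize(s["image"][150:290,220:360],None,fx=4,fy=4,interpolation=cv2.INTER_CUBIC))
hsv=cv2.cvtColor(im,cv2.COLOR_BGR2HSV)
for v,u in [(225,213),(216,338),(240,190),(225,315),(215,195),(250,240),(222,185),(232,242)]: print(u,v,hsv[v,u],P[v,u].round(3))
E
```

```text
213 225 [ 21 182 241] [0.535 0.183 0.049]
338 216 [ 19 188 235] [ 0.558 -0.199  0.018]
190 240 [ 19 123 242] [0.497 0.259 0.006]
315 225 [ 12 174 214] [ 0.534 -0.128  0.003]
195 215 [ 18 130 238] [0.574 0.243 0.009]
240 250 [ 17  55 226] [0.457 0.103 0.051]
185 222 [ 21  32 236] [0.547 0.268 0.046]
242 232 [ 25  14 242] [0.512 0.096 0.045]
```

View pics/topc.png

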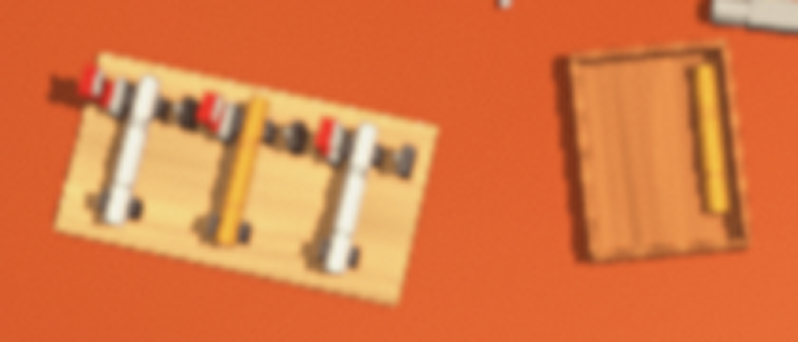

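View pics/sidec.png

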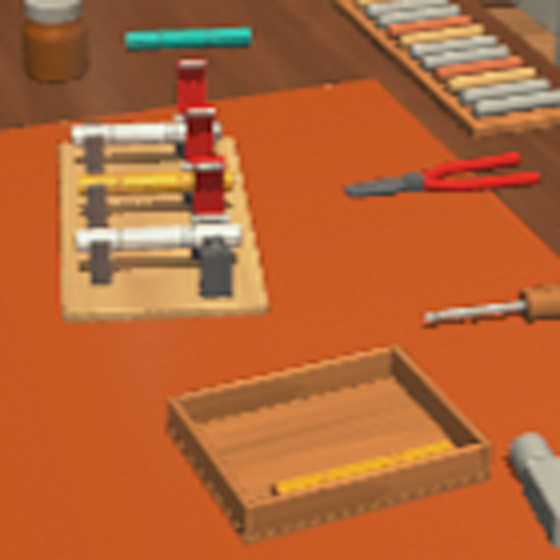

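```bash
cat >> h.py <<'E'
def fitrect(c,mask,z):
    cs,_=cv2.findContours(mask.astype(np.uint8),cv2.RETR_EXTERNAL,cv2.CHAIN_APPROX_NONE)
    k=max(cs,key=cv2.contourArea)[:,0,:]
    w=np.array([ray(c,u,v,z)[:2] for u,v in k],np.float32)
    r=cv2.minAreaRect(w*1000); return r
E
python3 - <<'E'
from h import *
c=capture("top"); P=cloud(c); hsv=cv2.cvtColor(c["image"],cv2.COLOR_BGR2HSV); H,S,V=cv2.split(hsv)
roi=np.zeros(H.shape,bool); roi[185:265,155:275]=1
print(hsv[200,160],hsv[290,200],hsv[225,300],hsv[225,303])
m=roi&((H>11)|(S<150)|(P[...,2]>.02)); m=cv2.morphologyEx(m.astype(np.uint8),cv2.MORPH_OPEN,np.ones((9,9)))
print("base",fitrect(c,m,.01))
roi[:]=0; roi[185:255,290:355]=1
m2=roi&((H>9)); m2=cv2.morphologyEx(m2.astype(np.uint8),cv2.MORPH_OPEN,np.ones((3,3)))
print("tray",fitrect(c,m2,.03))
b=(H>16)&(H<25)&(S>165)&(V>170)
for nm,(a,bb,x,y),z in (("brass",(195,250,195,230),.048),("spare",(190,245,325,350),.018)):
    r=np.zeros(H.shape,bool); r[a:bb,x:y]=1
    print(nm,fitrect(c,(b&r),z))
o=np.dstack([m*255,m2*255,b*255]).astype(np.uint8); cv2.imwrite("pics/m.png",cv2.resize(o[170:280,140:370],None,fx=3,fy=3))
E
```

```text
[  8 204 218] [  8 201 221] [  8 203 132] [ 12 174 209]
base ((537.96484375, 186.27423095703125), (294.5238952636719, 152.92974853515625), 76.10089874267578)
tray ((547.7994384765625, -151.3457489013672), (172.5059051513672, 134.48150634765625), 3.94576358795166)
brass ((536.6563720703125, 182.81182861328125), (14.704229354858398, 116.35690307617188), 75.74903106689453)
spare ((558.0639038085938, -194.49139404296875), (119.67759704589844, 12.908330917358398), 3.0398190021514893)
```

View pics/m.png

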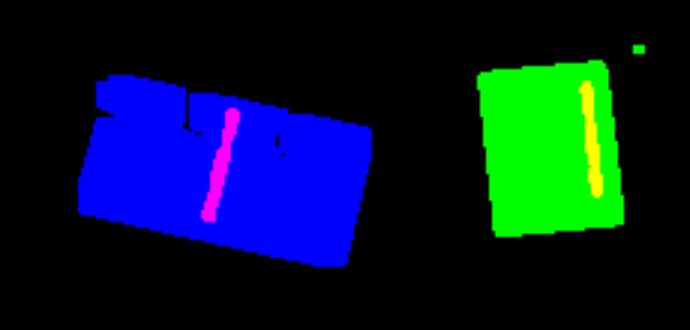

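send_rows(
  rows=[
    [1,[-0.213,0.474,0],[0,0,0]],
    [1,[-0.213,0.474,0],[0,0,0]],
    [1,[-0.213,0.474,0],[0,0,0]],
    [1,[-0.213,0.474,0],[0,0,0]],
    [1,[-0.213,0.474,0],[0,0,0]],
    [1,[-0.213,0.474,0],[0,0,0]],
    [1,[-0.213,0.474,0],[0,0,0]],
    [1,[-0.213,0.474,0],[0,0,0]],
    [1,[-0.213,0.474,0],[0,0,0]],
    [1,[-0.213,0.474,0],[0,0,0]],
    [1,[-0.213,0.474,0],[0,0,0]],
    [1,[-0.213,0.474,0],[0,0,0]],
  ],
)

```text
time_s: 1.5
eef_pos: [0.5391, 0.1811, 0.404]
orientation: [0.0, 0.792, 0.61, -0.0]
wrist_force: [-0.3, 0.2, -0.3]
opening: 0.996
```

```bash
python3 - <<'E'
from h import *
c=capture("wrist"); cv2.imwrite("pics/w1.png",c["image"]); np.savez("w1.npz",**c)
s=read_state(); print(s["eef_pos"],s["orientation"],s["wrist_force"],s["time_s"])
E
```

```text
[0.53765501 0.18214092 0.4040685 ] [-2.45551185e-04  7.91583735e-01  6.11060290e-01 -6.72341937e-04] [-0.13180101  0.32986751 -0.20339338] 1.55
```

View pics/w1.png

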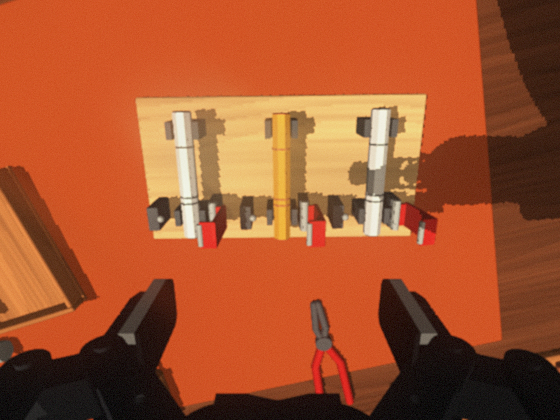

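```bash
python3 - <<'E'
from h import *
c=dict(np.load("w1.npz")); c={k:(float(v) if v.ndim==0 else v) for k,v in c.items()}
P=cloud(c)
for u,v in [(137,98),(425,95),(153,239)]: print("corner",ray(c,u,v,.01).round(4))
hsv=cv2.cvtColor(c["image"],cv2.COLOR_BGR2HSV);H,S,V=cv2.split(hsv)
print(P[175,281],P[150,185],P[150,379],P[225,208],P[225,316],P[222,418])
print(hsv[175,281],hsv[150,260])
r=np.zeros(H.shape,bool); r[105:245,268:296]=1
b=r&(P[...,2]>.040)&(S>170)&(V>120)
print("brass",fitrect(c,b,.047))
for x0,x1 in((170,205),(362,395)):
    r=np.zeros(H.shape,bool); r[100:240,x0:x1]=1
    b=r&(P[...,2]>.040)&(S<70); print("silver",fitrect(c,b,.047))
# clips
O=np.array([.537,.183]);a=np.deg2rad(-14); X=np.array([np.cos(a),np.sin(a)]);Y=np.array([-X[1],X[0]])
red=((H<5)|(H>172))&(S>150)
for x0,x1 in((195,222),(298,330),(395,440)):
    r=np.zeros(H.shape,bool); r[195:252,x0:x1]=1
    Q=P[r&red&(P[...,2]>.04)]; d=Q[:,:2]-O
    print("clip",len(Q),np.c_[d@X,d@Y,Q[:,2]].min(0).round(3),np.c_[d@X,d@Y,Q[:,2]].max(0).round(3))
    i=Q[:,2]>np.percentile(Q[:,2],85); print("  top",(d@Y)[i].mean().round(3),(d@X)[i].mean().round(3),Q[i,2].mean().round(3))
E
```

```text
corner [0.4305 0.0674 0.01  ]
corner [0.4994 0.3395 0.01  ]
corner [0.5744 0.0285 0.01  ]
[0.53182848 0.18581542 0.04904457] [0.48705905 0.10683876 0.04821352] [0.53217227 0.27808107 0.04881192] [0.54892432 0.11656026 0.09001207] [0.57225466 0.20566374 0.0904968 ] [0.60338509 0.29786387 0.06551857]
[ 21 179 238] [ 18 131 236]
brass ((537.234130859375, 185.0391387939453), (15.782268524169922, 122.42582702636719), 75.86710357666016)
silver ((513.921142578125, 100.919921875), (28.236881256103516, 121.56990814208984), 71.56829071044922)
silver ((554.97314453125, 269.3089904785156), (22.959362030029297, 120.58475494384766), 76.23409271240234)
clip 432 [-0.08  -0.08   0.044] [ 0.048 -0.001  0.374]
  top -0.058 0.033 0.1
clip 421 [-0.08  -0.001  0.043] [0.049 0.038 0.374]
  top 0.031 0.033 0.096
clip 816 [-0.08  -0.001  0.041] [0.049 0.134 0.374]
  top 0.125 0.035 0.092
```

send_rows(
  rows=[
    [0.7,[0.0026,-0.0182,0.05],[0,0,-0.5]],
    [0.7,[0.0026,-0.0182,0.1],[0,0,-0.5]],
    [0.7,[0.0026,-0.0182,0.14],[0,0,-0.5]],
    [0.7,[0.0026,-0.0182,0.14],[0,0,-0.5]],
    [0.7,[0.0026,-0.0182,0.14],[0,0,-0.5]],
    [0.7,[0.0026,-0.0182,0.14],[0,0,-0.5]],
  ],
)

```text
time_s: 2.15
eef_pos: [0.5215, 0.1903, 0.2669]
orientation: [0.0, 0.789, 0.615, 0.002]
wrist_force: [0.2, 0.9, 1.0]
opening: 0.701
```

```bash
cat > rel.py <<'E'
import sys
from h import *
from scipy.spatial.transform import Rotation as R
s=read_state(); q=s["orientation"]; r=R.from_quat([q[1],q[2],q[3],q[0]])
g=np.array([float(x) for x in sys.argv[1:4]]); print("rel shift",r.inv().apply(g-s["eef_pos"]).round(4))
x=r.apply([1,0,0]); print("toolx yaw",np.degrees(np.arctan2(x[1],x[0])).round(2),"z",r.apply([0,0,1]).round(3),"F",s["wrist_force"].round(1),"open",s["opening"],"t",s["time_s"],s["eef_pos"].round(4))
E
python3 rel.py .5207 .1892 .198; python3 - <<'E'
from h import *
c=capture("wrist"); cv2.imwrite("pics/w2.png",c["image"])
E
```

```text
rel shift [-0.0014 -0.0006  0.0688]
toolx yaw 75.9 z [ 0.003  0.001 -1.   ] F [0.2 0.9 1. ] open 0.7013528396914949 t 2.15 [0.5215 0.1903 0.2669]
```

View pics/w2.png

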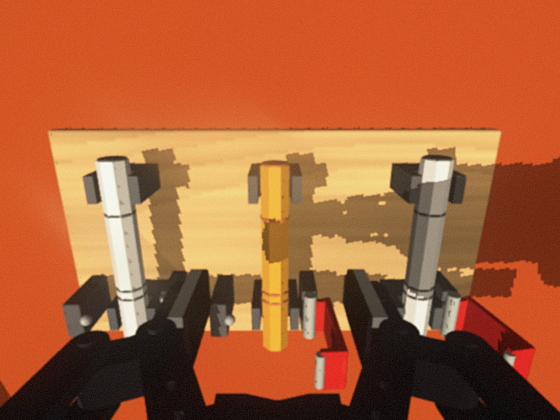

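send_rows(
  rows=[
    [0.7,[-0.0014,-0.0006,0.03],[0,0,0]],
    [0.7,[-0.0014,-0.0006,0.055],[0,0,0]],
    [0.7,[-0.0014,-0.0006,0.069],[0,0,0]],
    [0.7,[-0.0014,-0.0006,0.069],[0,0,0]],
    [0.7,[-0.0014,-0.0006,0.069],[0,0,0]],
    [0,[-0.0014,-0.0006,0.069],[0,0,0]],
    [0,[-0.0014,-0.0006,0.069],[0,0,0]],
    [0,[-0.0014,-0.0006,0.069],[0,0,0]],
    [0,[-0.0014,-0.0006,0.069],[0,0,0]],
    [0,[-0.0014,-0.0006,0.069],[0,0,0]],
    [0,[-0.0014,-0.0006,0.069],[0,0,0]],
    [0,[-0.0014,-0.0006,0.069],[0,0,0]],
  ],
  force=40,
)

```text
time_s: 3.4
eef_pos: [0.5215, 0.1892, 0.1991]
orientation: [0.001, 0.789, 0.615, 0.003]
wrist_force: [-0.8, -0.2, 6.6]
opening: 0.178
```

```bash
python3 rel.py .5207 .1892 .198; python3 - <<'E'
from h import *
c=capture("wrist"); cv2.imwrite("pics/w3.png",c["image"])
E
```

```text
rel shift [-0.0003 -0.0008  0.0011]
toolx yaw 75.87 z [ 0.005  0.002 -1.   ] F [-0.8 -0.2  6.6] open 0.17754515120271847 t 3.4 [0.5215 0.1892 0.1991]
```

View pics/w3.png

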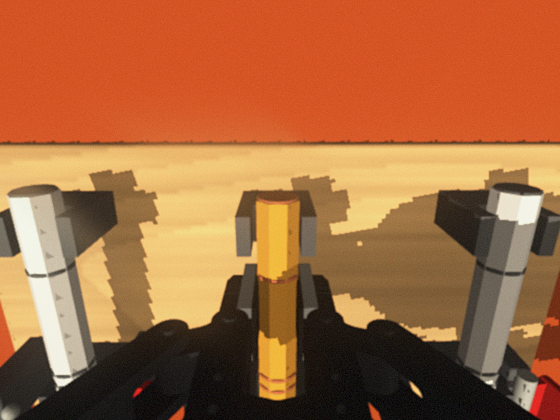

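send_rows(
  rows=[
    [0,[0,0,-0.02],[0,0,0]],
    [0,[0,0,-0.05],[0,0,0]],
    [0,[0,0,-0.09],[0,0,0]],
    [0,[0,0,-0.13],[0,0,0]],
    [0,[0,0,-0.16],[0,0,0]],
    [0,[0,0,-0.16],[0,0,0]],
    [0,[0,0,-0.16],[0,0,0]],
  ],
)

```text
time_s: 4.15
eef_pos: [0.5207, 0.1889, 0.3595]
orientation: [0.001, 0.789, 0.615, 0.003]
wrist_force: [-0.3, 0.5, -1.7]
opening: 0.177
```

```bash
python3 rel.py .530 -.137 .3; python3 - <<'E'
from h import *
c=capture("top"); cv2.imwrite("pics/t4.png",c["image"])
c=capture("wrist"); cv2.imwrite("pics/w4.png",c["image"])
E
```

```text
rel shift [-0.314   0.0882  0.0587]
toolx yaw 75.87 z [ 0.007  0.003 -1.   ] F [-0.3  0.5 -1.7] open 0.17708060948064752 t 4.15 [0.5207 0.1889 0.3595]
```

View pics/w4.png

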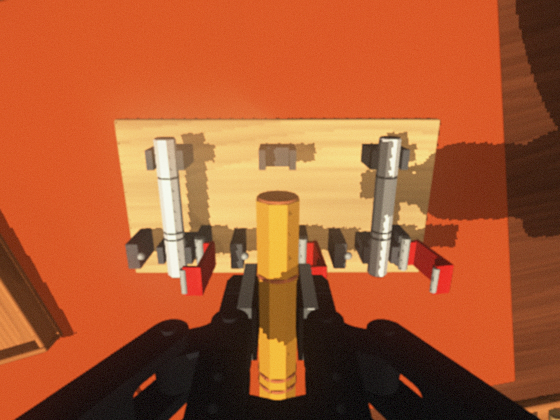

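View pics/t4.png

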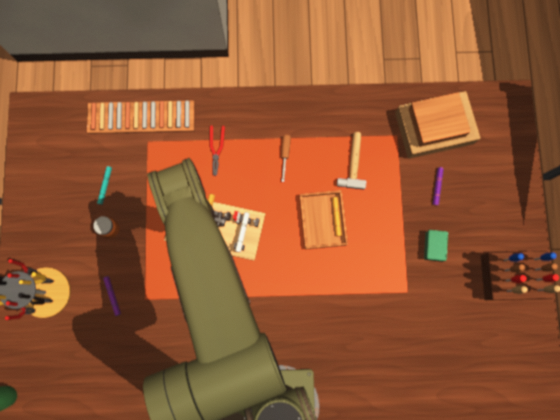

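send_rows(
  rows=[
    [0,[-0.04,0.011,0],[0,0,-2.5]],
    [0,[-0.08,0.022,0],[0,0,-5]],
    [0,[-0.12,0.034,0],[0,0,-7]],
    [0,[-0.16,0.045,0],[0,0,-9]],
    [0,[-0.2,0.056,0],[0,0,-12]],
    [0,[-0.24,0.067,0],[0,0,-14]],
    [0,[-0.28,0.078,0],[0,0,-16]],
    [0,[-0.314,0.088,0.02],[0,0,-17.6]],
    [0,[-0.314,0.088,0.05],[0,0,-17.6]],
    [0,[-0.314,0.088,0.059],[0,0,-17.6]],
    [0,[-0.314,0.088,0.059],[0,0,-17.6]],
    [0,[-0.314,0.088,0.059],[0,0,-17.6]],
  ],
)

```text
time_s: 5.45
eef_pos: [0.5289, -0.1365, 0.2982]
orientation: [0.0, 0.685, 0.729, 0.001]
wrist_force: [-0.3, 0.7, -0.1]
opening: 0.176
```

```bash
python3 rel.py .530 -.137 .182; python3 - <<'E'
from h import *
c=capture("wrist"); cv2.imwrite("pics/w5.png",c["image"]); np.savez("w5.npz",**c)
E
```

```text
rel shift [-0.0007  0.0008  0.1162]
toolx yaw 93.54 z [ 0.002  0.002 -1.   ] F [-0.3  0.7 -0.1] open 0.17585333689273897 t 5.45 [ 0.5289 -0.1365  0.2982]
```

View pics/w5.png

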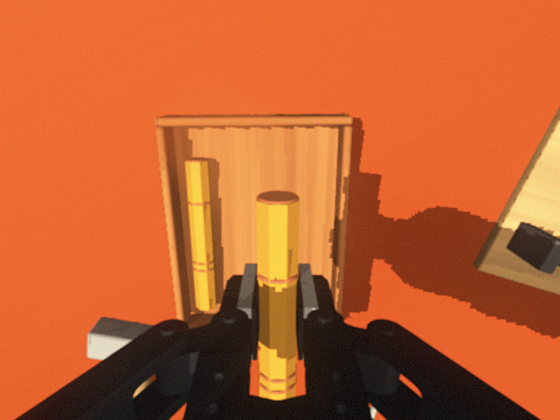

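```bash
python3 - <<'E'
from h import *
c=dict(np.load("w5.npz")); c={k:(float(v) if v.ndim==0 else v) for k,v in c.items()}
a=ray(c,157,119,.03);b=ray(c,352,116,.03); print(a,b,np.linalg.norm(a-b)); d=(b-a)/np.linalg.norm(b-a); print("centre",(a+b)/2+.085*np.array([d[1],-d[0],0]),"yaw",np.degrees(np.arctan2(d[1],d[0]))-90)
E
```

```text
[ 0.46891262 -0.21831933  0.03      ] [ 0.45927956 -0.09214824  0.03      ] 0.1265382870781529
centre [ 0.54884943 -0.14876293  0.03      ] yaw 4.366019267019922
```

send_rows(
  rows=[
    [0,[-0.001,0.002,0.04],[0,0,0]],
    [0,[-0.001,0.002,0.08],[0,0,0]],
    [0,[-0.001,0.002,0.1],[0,0,0]],
    [0,[-0.001,0.002,0.108],[0,0,0]],
    [0,[-0.001,0.002,0.114],[0,0,0]],
    [0,[-0.001,0.002,0.116],[0,0,0]],
    [0,[-0.001,0.002,0.118],[0,0,0]],
    [0,[-0.001,0.002,0.118],[0,0,0]],
    [0,[-0.001,0.002,0.118],[0,0,0]],
  ],
)

```text
time_s: 6.4
eef_pos: [0.5322, -0.1374, 0.1817]
orientation: [0.002, 0.685, 0.729, 0.002]
wrist_force: [-0.7, 0.4, -1.0]
opening: 0.177
```

```bash
python3 rel.py .530 -.137 .182
```

```text
rel shift [ 0.0005 -0.0021 -0.0003]
toolx yaw 93.55 z [ 0.005  0.001 -1.   ] F [-0.7  0.4 -1. ] open 0.1768250175496306 t 6.4 [ 0.5322 -0.1374  0.1817]
```

send_rows(
  rows=[
    [0,[0,0,0.0015],[0,0,0]],
    [0,[0,0,0.002],[0,0,0]],
    [0.25,[0,0,0.002],[0,0,0]],
    [0.3,[0,0,0.002],[0,0,0]],
    [0.4,[0,0,0.002],[0,0,0]],
    [0.45,[0,0,0.002],[0,0,0]],
    [0.45,[0,0,0.002],[0,0,0]],
  ],
)

```text
time_s: 7.1
eef_pos: [0.5322, -0.1374, 0.1797]
orientation: [0.002, 0.685, 0.729, 0.002]
wrist_force: [-0.6, 0.5, -0.3]
opening: 0.45
```

send_rows(
  rows=[
    [0.45,[0,0,-0.03],[0,0,0]],
    [0.45,[0,0,-0.07],[0,0,0]],
    [0.45,[0,0,-0.12],[0,0,0]],
    [0.45,[0,0,-0.16],[0,0,0]],
    [0.45,[0,0,-0.18],[0,0,0]],
    [0.45,[0,0,-0.18],[0,0,0]],
  ],
)

```text
time_s: 7.7
eef_pos: [0.5325, -0.1378, 0.3636]
orientation: [0.005, 0.685, 0.729, 0.004]
wrist_force: [0.3, -0.2, -0.3]
opening: 0.451
```

```bash
python3 rel.py .537 .185 .36; python3 - <<'E'
from h import *
c=capture("wrist"); cv2.imwrite("pics/w6.png",c["image"]); P=cloud(c)
hsv=cv2.cvtColor(c["image"],cv2.COLOR_BGR2HSV);H,S,V=cv2.split(hsv)
for v,u in [(220,230),(200,270),(200,280),(200,290)]: print(P[v,u])
E
```

```text
rel shift [0.322  0.0244 0.0032]
toolx yaw 93.55 z [ 0.012 -0.001 -1.   ] F [ 0.3 -0.2 -0.3] open 0.4514784603888152 t 7.7 [ 0.5325 -0.1378  0.3636]
[ 0.57646628 -0.18220831  0.00774261]
[ 0.54998842 -0.14433674  0.01916061]
[ 0.5483115  -0.1352151   0.02266482]
[ 0.55287591 -0.12517758  0.0063167 ]
```

View pics/w6.png

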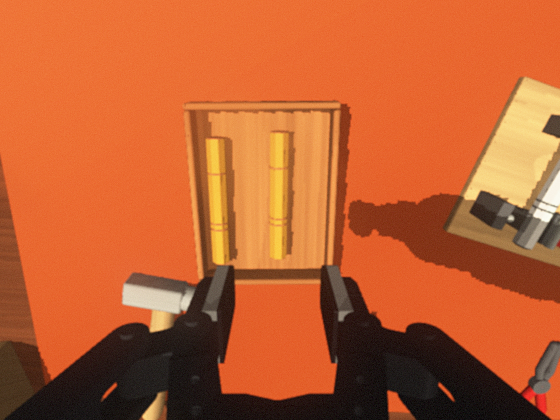

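```bash
cat > car.py <<'E'
import sys,os
import numpy as np
x,y,z=[float(v)/1000 for v in sys.argv[1:4]]
X=np.array([.9698,-.2440]);Y=np.array([.2440,.9698]);p=np.array([.5372,.185])+x*X+y*Y
print(p.round(4)); os.system(f"python3 rel.py {p[0]} {p[1]} {z}")
E
python3 car.py 38 -22 340
```

```text
rel shift [0.2892 0.0547 0.0215]
toolx yaw 93.55 z [ 0.009 -0.    -1.   ] F [-0.1 -0.4 -0.5] open 0.451855318023355 t 7.75 [ 0.5318 -0.1376  0.3612]
[0.5687 0.1544]
```

send_rows(
  rows=[
    [0.2,[0.04,0.007,0],[0,0,3]],
    [0,[0.08,0.015,0],[0,0,6]],
    [0,[0.12,0.023,0],[0,0,9]],
    [0,[0.16,0.03,0],[0,0,12]],
    [0,[0.2,0.038,0.005],[0,0,14]],
    [0,[0.24,0.046,0.01],[0,0,16]],
    [0,[0.28,0.053,0.02],[0,0,17.7]],
    [0,[0.289,0.055,0.021],[0,0,17.7]],
    [0,[0.289,0.055,0.021],[0,0,17.7]],
    [0,[0.289,0.055,0.021],[0,0,17.7]],
  ],
)

```text
time_s: 8.75
eef_pos: [0.5685, 0.1535, 0.3393]
orientation: [0.003, 0.789, 0.615, 0.002]
wrist_force: [0.5, 0.1, 1.2]
opening: -0.0
```

```bash
python3 car.py 38 -22 245; python3 - <<'E'
from h import *
c=capture("wrist"); cv2.imwrite("pics/w7.png",c["image"])
E
```

```text
rel shift [ 0.0009 -0.0007  0.0943]
toolx yaw 75.85 z [ 0.006 -0.002 -1.   ] F [0.5 0.1 1.2] open -4.4987018352630045e-05 t 8.75 [0.5685 0.1535 0.3393]
[0.5687 0.1544]
```

View pics/w7.png

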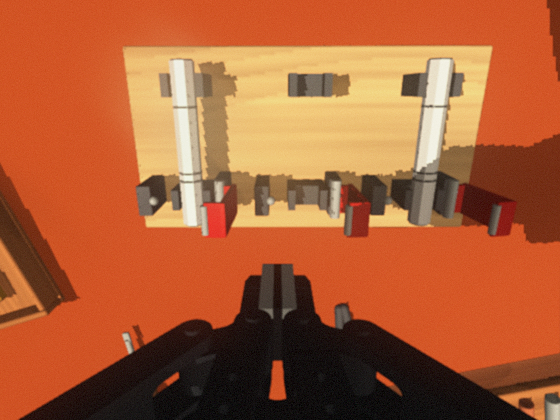

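send_rows(
  rows=[
    [0,[0.001,-0.001,0.04],[0,0,0]],
    [0,[0.001,-0.001,0.075],[0,0,0]],
    [0,[0.001,-0.001,0.094],[0,0,0]],
    [0,[0.001,-0.001,0.094],[0,0,0]],
    [0,[0.001,-0.001,0.094],[0,0,0]],
  ],
)

```text
time_s: 9.3
eef_pos: [0.5688, 0.153, 0.2463]
orientation: [0.003, 0.79, 0.614, 0.002]
wrist_force: [0.5, 0.1, 1.5]
opening: -0.001
```

```bash
python3 car.py 38 -82 245; python3 - <<'E'
from h import *
c=capture("wrist"); cv2.imwrite("pics/w8.png",c["image"])
E
```

```text
rel shift [-0.0586 -0.0003  0.0012]
toolx yaw 75.69 z [ 0.007 -0.001 -1.   ] F [0.5 0.1 1.5] open -0.000551040625606838 t 9.3 [0.5688 0.153  0.2463]
[0.554  0.0962]
```

View pics/w8.png

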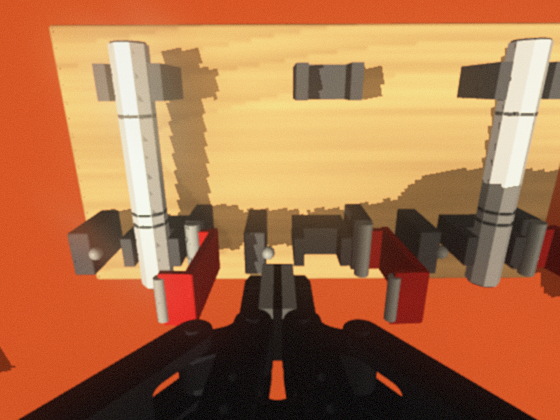

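send_rows(
  rows=[
    [0,[-0.01,0,0],[0,0,0]],
    [0,[-0.018,0,0],[0,0,0]],
    [0,[-0.026,0,0],[0,0,0]],
    [0,[-0.034,0,0],[0,0,0]],
    [0,[-0.042,0,0],[0,0,0]],
    [0,[-0.05,0,0],[0,0,0]],
    [0,[-0.059,0,0],[0,0,0]],
    [0,[-0.067,0,0],[0,0,0]],
    [0,[-0.067,0,0],[0,0,0]],
  ],
)

```text
time_s: 10.25
eef_pos: [0.5522, 0.0872, 0.2469]
orientation: [0.003, 0.79, 0.613, 0.003]
wrist_force: [-0.1, -0.3, -0.6]
opening: -0.001
```

```bash
python3 car.py 38 -98 228; python3 - <<'E'
from h import *
c=capture("wrist"); cv2.imwrite("pics/w9.png",c["image"])
E
```

```text
rel shift [-0.0068 -0.0006  0.0189]
toolx yaw 75.63 z [ 0.008 -0.002 -1.   ] F [-0.1 -0.3 -0.6] open -0.0013476961783964534 t 10.25 [0.5522 0.0872 0.2469]
[0.5501 0.0807]
```

View pics/w9.png

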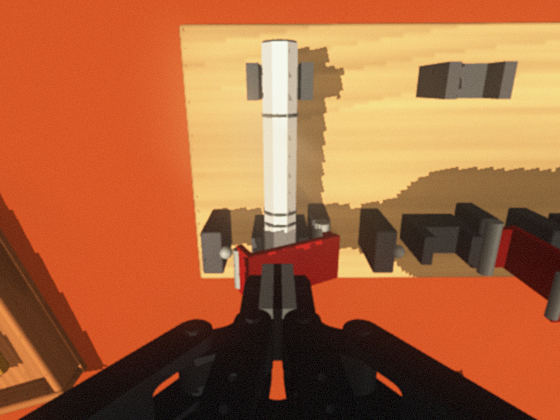

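send_rows(
  rows=[
    [0,[-0.009,-0.001,0],[0,0,0]],
    [0,[-0.009,-0.001,0.004],[0,0,0]],
    [0,[-0.009,-0.001,0.008],[0,0,0]],
    [0,[-0.009,-0.001,0.011],[0,0,0]],
    [0,[-0.009,-0.001,0.013],[0,0,0]],
    [0,[-0.009,-0.001,0.015],[0,0,0]],
    [0,[-0.009,-0.001,0.017],[0,0,0]],
  ],
)

```text
time_s: 11.0
eef_pos: [0.5495, 0.0792, 0.2299]
orientation: [0.003, 0.79, 0.613, 0.003]
wrist_force: [0.2, 0.1, 0.1]
opening: 0.001
```

```bash
python3 car.py 38 -100 227; python3 - <<'E'
from h import *
c=capture("wrist"); cv2.imwrite("pics/w10.png",c["image"])
E
```

```text
rel shift [-0.0004  0.0003  0.0029]
toolx yaw 75.66 z [ 0.009 -0.002 -1.   ] F [0.2 0.1 0.1] open 0.0008904484529548542 t 11.0 [0.5495 0.0792 0.2299]
[0.5497 0.0787]
```

View pics/w10.png

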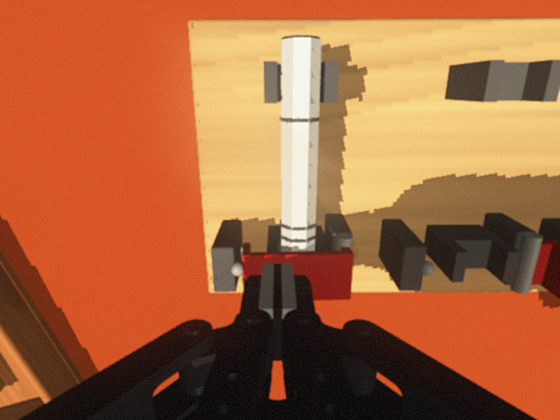

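send_rows(
  rows=[
    [0,[0,0,0.001],[0,0,0]],
    [0,[0,0,0.002],[0,0,0]],
    [0,[0,0,0.003],[0,0,0]],
  ],
)

```text
time_s: 11.35
eef_pos: [0.5493, 0.0795, 0.2282]
orientation: [0.003, 0.79, 0.613, 0.003]
wrist_force: [-6.7, -1.5, 23.6]
opening: 0.0
```

```bash
python3 car.py 38 -100 227
```

```text
rel shift [-0.0006  0.0005  0.0012]
toolx yaw 75.68 z [ 0.009 -0.001 -1.   ] F [-6.7 -1.5 23.6] open 0.00023224419269324167 t 11.35 [0.5493 0.0795 0.2282]
[0.5497 0.0787]
```

send_rows(
  rows=[
    [0,[0,0,-0.01],[0,0,0]],
    [0,[0,0,-0.05],[0,0,0]],
    [0,[0,0,-0.09],[0,0,0]],
    [0,[0,0,-0.11],[0,0,0]],
    [0,[0,0,-0.11],[0,0,0]],
  ],
)

```text
time_s: 11.85
eef_pos: [0.5498, 0.08, 0.3417]
orientation: [0.005, 0.79, 0.614, 0.006]
wrist_force: [0.8, 0.3, 0.1]
opening: -0.003
```

```bash
python3 car.py 38 162 338;python3 - <<'E'
from h import *
c=capture("wrist"); cv2.imwrite("pics/w11.png",c["image"]); P=cloud(c)
hsv=cv2.cvtColor(c["image"],cv2.COLOR_BGR2HSV);H,S,V=cv2.split(hsv)
red=((H<5)|(H>172))&(S>150)&(P[...,2]>.03)&(P[...,2]<.12)
O=np.array([.5372,.185]);X=np.array([.9698,-.2440]);Y=np.array([.2440,.9698])
Q=P[red]; d=Q[:,:2]-O; y=d@Y; x=d@X
i=(y<-40)&(y>-125e-3)
A=np.c_[y[i],np.ones(i.sum())]; print(len(A),np.linalg.lstsq(A,Q[i,2],rcond=None)[0],y[i].min(),y[i].max(),x[i].min(),x[i].max(),np.median(Q[i,2]))
E
```

```text
rel shift [ 0.2607 -0.0007  0.0048]
toolx yaw 75.7 z [ 0.016  0.    -1.   ] F [0.8 0.3 0.1] open -0.0025600876282737407 t 11.85 [0.5498 0.08   0.3417]
[0.6136 0.3328]Traceback (most recent call last):
  File "<stdin>", line 8, in <module>
    return umr_minimum(a, axis, None, out, keepdims, initial, where)
ValueError: zero-size array to reduction operation minimum which has no identity
```

View pics/w11.png

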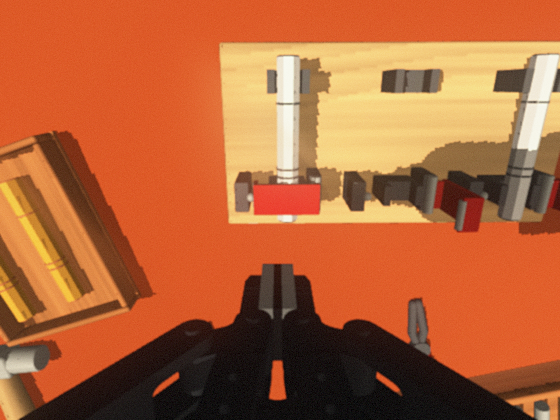

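send_rows(
  rows=[
    [0,[0.04,0,0],[0.9,0,0]],
    [0,[0.08,0,0],[0.9,0,0]],
    [0,[0.12,0,0],[0.9,0,0]],
    [0,[0.16,0,0],[0.9,0,0]],
    [0,[0.2,0,0],[0.9,0,0]],
    [0,[0.24,0,0],[0.9,0,0]],
    [0,[0.261,-0.001,0.005],[0.9,0,0]],
    [0,[0.261,-0.001,0.005],[0.9,0,0]],
    [0,[0.261,-0.001,0.005],[0.9,0,0]],
  ],
)

```text
time_s: 12.8
eef_pos: [0.6119, 0.333, 0.3328]
orientation: [-0.003, 0.789, 0.614, -0.002]
wrist_force: [0.2, -0.1, 0.2]
opening: -0.003
```

```bash
python3 car.py 38 162 245; python3 - <<'E'
from h import *
c=capture("wrist"); cv2.imwrite("pics/w12.png",c["image"])
E
```

```text
rel shift [0.0003 0.0023 0.0878]
toolx yaw 75.75 z [-0.007  0.001 -1.   ] F [ 0.2 -0.1  0.2] open -0.0029521264302378846 t 12.8 [0.6119 0.333  0.3328]
[0.6136 0.3328]
```

View pics/w12.png

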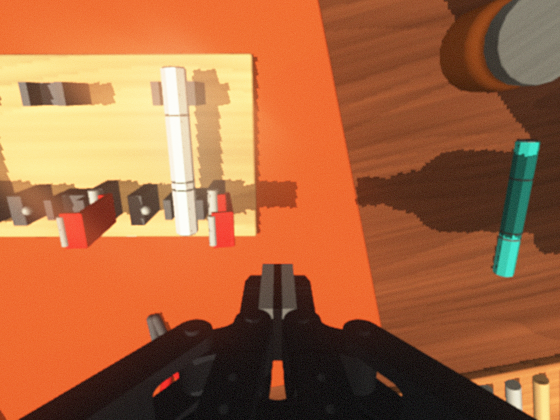

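send_rows(
  rows=[
    [0,[0,0.002,0.04],[0,0,0]],
    [0,[0,0.002,0.075],[0,0,0]],
    [0,[0,0.002,0.088],[0,0,0]],
    [0,[0,0.002,0.088],[0,0,0]],
    [0,[-0.01,0.002,0.088],[0,0,0]],
    [0,[-0.02,0.002,0.088],[0,0,0]],
    [0,[-0.028,0.002,0.088],[0,0,0]],
    [0,[-0.036,0.002,0.088],[0,0,0]],
    [0,[-0.044,0.002,0.088],[0,0,0]],
    [0,[-0.052,0.002,0.088],[0,0,0]],
    [0,[-0.06,0.002,0.088],[0,0,0]],
  ],
)

```text
time_s: 13.95
eef_pos: [0.5984, 0.2731, 0.2456]
orientation: [-0.003, 0.79, 0.614, -0.002]
wrist_force: [0.0, 1.0, 1.2]
opening: -0.002
```

```bash
python3 car.py 38 90 245; python3 - <<'E'
from h import *
c=capture("wrist"); cv2.imwrite("pics/w13.png",c["image"])
E
```

```text
rel shift [-0.0104  0.0002  0.0006]
toolx yaw 75.69 z [-0.006  0.002 -1.   ] F [0.  1.  1.2] open -0.0015882781630785544 t 13.95 [0.5984 0.2731 0.2456]
[0.596 0.263]
```

View pics/w13.png

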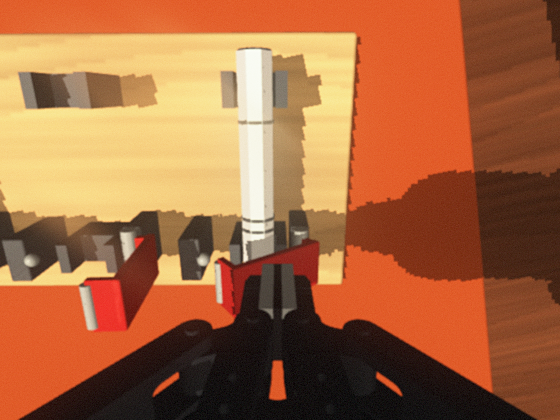

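send_rows(
  rows=[
    [0,[-0.006,0,0],[0,0,0]],
    [0,[-0.012,0,0],[0,0,0]],
    [0,[-0.018,0,0],[0,0,0]],
    [0,[-0.02,0,0.003],[0,0,0]],
    [0,[-0.02,0,0.007],[0,0,0]],
    [0,[-0.02,0,0.01],[0,0,0]],
    [0,[-0.02,0,0.013],[0,0,0]],
    [0,[-0.02,0,0.015],[0,0,0]],
    [0,[-0.02,0,0.017],[0,0,0]],
    [0,[-0.02,0,0.018],[0,0,0]],
    [0,[-0.02,0,0.019],[0,0,0]],
  ],
)

```text
time_s: 15.1
eef_pos: [0.5928, 0.2527, 0.2282]
orientation: [-0.002, 0.79, 0.613, -0.002]
wrist_force: [-4.5, -2.9, 18.3]
opening: 0.002
```

```bash
python3 car.py 38 80 228
```

```text
rel shift [0.0008 0.0006 0.0002]
toolx yaw 75.65 z [-0.006  0.    -1.   ] F [-4.5 -2.9 18.3] open 0.001531417297273519 t 15.1 [0.5928 0.2527 0.2282]
[0.5936 0.2533]
```

send_rows(
  rows=[
    [0,[0,0,-0.01],[0,0,0]],
    [0,[0,0,-0.05],[0,0,0]],
    [0,[0,0,-0.1],[0,0,0]],
    [0,[-0.02,0,-0.14],[0,0,0]],
    [0,[-0.06,-0.02,-0.16],[0,0,0]],
    [0,[-0.08,-0.04,-0.17],[0,0,0]],
    [0,[-0.08,-0.04,-0.17],[0,0,0]],
    [0,[-0.08,-0.04,-0.17],[0,0,0]],
  ],
)

```text
time_s: 15.9
eef_pos: [0.5352, 0.1851, 0.3991]
orientation: [-0.002, 0.79, 0.613, -0.002]
wrist_force: [0.1, -0.3, -0.7]
opening: -0.0
```

```bash
python3 - <<'E'
from h import *
c=capture("wrist"); cv2.imwrite("pics/w14.png",c["image"]); P=cloud(c)
s=capture("side"); cv2.imwrite("pics/s14.png",cv2.resize(s["image"][130:290,210:370],None,fx=3.7,fy=3.7,interpolation=cv2.INTER_CUBIC))
t=capture("top"); cv2.imwrite("pics/t14.png",t["image"])
hsv=cv2.cvtColor(c["image"],cv2.COLOR_BGR2HSV);H,S,V=cv2.split(hsv)
red=((H<5)|(H>172))&(S>150)&(P[...,2]>.03)&(P[...,2]<.12)
O=np.array([.5372,.185]);X=np.array([.9698,-.2440]);Y=np.array([.2440,.9698])
d=P[...,:2]-O; y=d@Y; x=d@X
for yc in(-.09,0,.09):
    i=red&(abs(y-yc)<.045)&(abs(x-.038)<.03); A=np.c_[y[i],np.ones(i.sum())]
    print(yc,len(A),"slope",np.linalg.lstsq(A,P[i][:,2],rcond=None)[0],"z",np.percentile(P[i][:,2],[5,50,95]).round(4),"y",(y[i].min()-yc).round(3),(y[i].max()-yc).round(3))
    b=(P[...,2]>.040)&(P[...,2]<.052)&(S<70)&(abs(y-yc)<.0085)&(abs(x)<.08)
    if b.sum()>50: print("  barrel x range",x[b].min().round(3),x[b].max().round(3),"y mean",(y[b].mean()-yc).round(4),b.sum())
E
```

```text
-0.09 1252 slope [0.0180859  0.05686945] z [0.0538 0.0554 0.0566] y -0.031 0.024
  barrel x range -0.063 0.058 y mean 0.0007 1629
0 445 slope [1.72137764 0.02745441] z [0.0438 0.0899 0.0912] y 0.023 0.037
0.09 1228 slope [0.00731847 0.05477138] z [0.054  0.0555 0.0567] y -0.026 0.023
  barrel x range -0.064 0.057 y mean -0.0014 1706
```

View pics/w14.png

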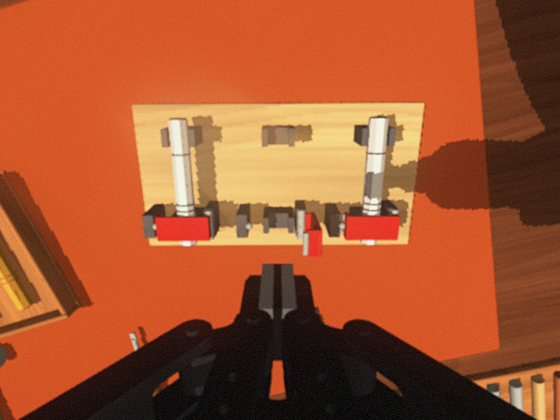

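View pics/s14.png

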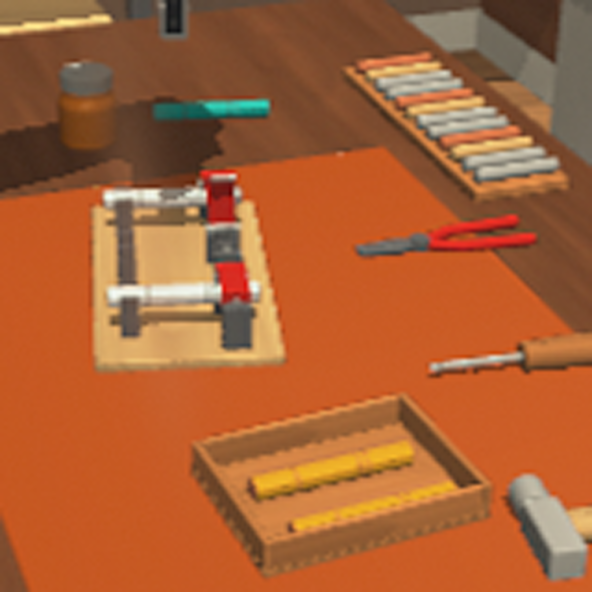

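View pics/t14.png

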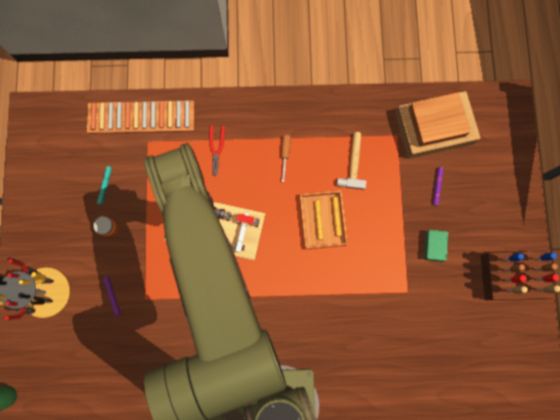

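```bash
python3 -c "
from plant import *
print(job_done())"
```

```text
the job is handed in; nothing more can be done
None
```

The brass barrel from the middle cradle (cradle 2) now lies in the tray beside the spare, and the clips over both silver barrels (cradles 1 and 3) are shut. I handed the job in at about 16 s with the arm clear of everything.

My last checks:
- **Shut clips:** the tops of clips 1 and 3 sit at 55 mm, with measured slopes of about 0.02 and 0.01 rad. Both met a hard stop at 18–24 N, which matches fully shut; I did not see or feel the click itself.
- **Open clip:** clip 2 still stands upright, its top at about 90 mm.
- **Silver barrels:** both are seated, within about 4 mm of their cradle centres.
- **Brass barrel:** I released it about 10 mm above the tray floor. It landed level, with its top at about 22 mm, so its centre is about 14 mm above the tray's underside.
- **Bystanders:** the pliers, graver, hammer, jar and tin look unmoved in the camera images; I did not measure them.

No check failed. One clip-slope reading taken midway crashed on a units slip in my script; the final reading replaced it.

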